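# Seat a sample bottle's cap, back it off a quarter turn and hold it

## Task

Take the blue dust cover off the sample bottle that stands in the steel stand, and set it down, still mouth down, wholly on the white sheet. Then screw the bottle's white cap clockwise until it bottoms out on the thread, back it off a quarter turn so that the bottle can vent, and finish while still holding the cap there in the gripper, ready for the seal sticker. Leave the other bottle, the stapler and the rubber stamp where they are.

Things in the scene. Friction and masses are not known exactly. Their poses are not given: they have to be found in the camera images.
- bottle: Magenta square sample bottle, 80 x 80 mm, in a low dark steel stand (96 x 96 mm, 34 mm high), both fixed to the table. Origin: centre of the stand's underside, at table height; z up. The bottle's flat shoulder is 115 mm above the table. Neck and cap are on its z axis. A black dash on the shoulder marks its +x side.
- cap: White ribbed screw cap, 36 mm diameter, 26 mm high, already started on the bottle's neck. Origin: centre of its underside, on the bottle's axis, 125 mm above the table (10 mm above the shoulder) when bottomed out; rises 4 mm per full turn unscrewed. A red bar on its top runs from the middle to its +x; bottomed out, it points at the black dash on the bottle's shoulder. Does not come off.
- cap_turn (a joint): How far the cap is unscrewed, in rad: 0 is bottomed out (a hard stop), growing anticlockwise seen from above up to a hard stop at 4.4; a quarter turn off is 1.57. It starts between 1.9 and 3.0. The thread is stiff enough (about 0.06 N m) that the cap stays where it is left.
- cover: Blue dust cover: a cup mouth down over the cap, 60 mm outside and 54 mm inside diameter, standing loose on the bottle's shoulder. On top, in the middle, a round black knob 24 mm in diameter, from 60 to 82 mm above the origin. Origin: centre of the mouth (lower rim); z up. About 80 g.
- sheet: White sheet of card, 200 mm (its x) by 160 mm (its y), 2 mm thick, fixed flat on the table. Origin at the centre of its underside.
- spare_bottle: A second, smaller magenta bottle with a white cap, 62 x 62 mm and 116 mm high, standing loose on the table; origin at the centre of its underside. To be left alone.
- stapler: Black stapler, 130 mm long (its x), 36 mm wide, 43 mm high, loose on the table; origin at the centre of its underside. To be left alone.
- stamp: Rubber stamp with a wooden handle, foot 44 x 30 mm, 60 mm high, loose on the table; origin at the centre of its underside. To be left alone.
Not all that is in view belongs to the job. Of the things like the cover, leave any that is orange; of the rest the smaller one is meant. Leave any yellow look-alike of the bottle alone.

How it is judged:
On the way, in this order (a step that is already met when the one before it is completed fails the run):
1. the dust cover is lowered onto the white sheet in the gripper, not dropped (x of cover in the frame of sheet between -0.08 and 0.08 m and y of cover in the frame of sheet between -0.06 and 0.06 m and z of cover in the frame of sheet below 0.017 m and angle between cover's own z axis and vertical below 0.2 rad and contact force between the fingers and cover above 0.3 N).
2. the cap is screwed down until it bottoms out (value of joint cap_turn below 0.09 rad), for 0.1 s.
At the end, for the whole second after the job is handed in: After having bottomed out (within 0.09 rad), the cap is a quarter turn off (1.57 rad, within 0.25), still, and held by the fingers (more than 2 N); the dust cover stands at rest, mouth down, on the white sheet, its centre within 80 mm (sheet x) and 60 mm (sheet y) of the sheet's centre (value of joint cap_turn between 1.32 and 1.82 rad and angular speed of cap below 0.1 rad/s and contact force between the fingers and cap above 2 N and x of cover in the frame of sheet between -0.08 and 0.08 m and y of cover in the frame of sheet between -0.06 and 0.06 m and z of cover in the frame of sheet below 0.006 m and angle between cover's own z axis and vertical below 0.1 rad and linear speed of cover below 0.02 m/s); the arm keeps its last pose, push and grip.
It fails at once if the other bottle is pushed away (over 25 mm) (distance of spare_bottle from where it was at the start of the episode above 0.025 m).
It fails at once if the stapler is pushed away (over 25 mm) (distance of stapler from where it was at the start of the episode above 0.025 m).
It fails at once if the rubber stamp is pushed away (over 25 mm) (distance of stamp from where it was at the start of the episode above 0.025 m).
It fails at once if the other bottle is tipped (angle between spare_bottle's own z axis and vertical above 0.3 rad).
It also fails if it takes over 72 s, if anything falls off the work surface, if the arm or the gripper's body presses on something with over 40 N, if the wrist force passes 120 N, or if a joint passes its speed limit or range.

## Robot

A 6-joint arm with a two-finger parallel gripper is mounted at the origin on the work surface. World frame = base frame: x ahead of the robot, y to its left, z up, the work surface at z = 0. Lengths are in m, angles in rad, forces in N, time in s.
With the tool pointing down it reaches from about 0.25 to 0.8 m from the base axis. Payload 8.5 kg.
Tool frame: the origin (TCP) lies on the front face of the gripper's body, between the roots of the fingers; the fingertips stand env.nose_length ahead of it and the grasp point (between the pads) lies 54 mm ahead of it (env.nose_length is the distance from the TCP to the fingertips, in m); z points along the fingers, x is the direction in which the jaws open and shut, and the axes are right-handed (so a half turn about z gives the same grasp; the last joint's range is limited). The gripper opens to 85 mm and grips with 20 to 120 N. Pads are 22 mm wide; open, the fingers measure 114 mm over their backs; the gripper's body (76 mm by 85 mm) begins 54 mm behind the grasp point. The pads swing forward as they close: fully open they stand 13 mm farther back than shut.
Start: joints at [1.284, 0.238, -0.013, 1.319, 0, 1.571], TCP at [0.149, 0.504, 0.304] pointing down, gripper open.
Joint ranges: [-2.66, 2.66], [-1.03, 1.9], [-1.14, 1.46], [-1.82, 2.27], [-1.45, 1.34], [-3.14, 3.14]. Speed limits (rad/s): [2.22, 2.22, 2.79, 3.14, 3.14, 3.14].

## Interface

Orientations are given as a rotation vector (axis times angle).
In Python, from station import sense, vision, job_done, env gives the robot as it stands.
- The arm moves only by the tool play_rows, never from a script. Its arguments are lists of equal length, an entry for each row: "fingers": the opening in per cent of the stroke, from 0 (shut) to 100 (fully open); "translation": the shift along the world's x, y, z in m, a list of three; "turn": the turn, a rotation vector about the world's x, y, z in rad, a list of three. In form: {"fingers": [fingers, ...], "translation": [[dx, dy, dz], ...], "turn": [[rx, ry, rz], ...]}. A call has 1 to 12 rows; each row is the pose to reach, as a shift and turn from the pose measured when the call began; what a row does not reach only later rows make up. A row lasts 1/8 s, in which the tool goes at most 62.5 mm and 10.7 degrees, less where a joint would pass 70% of its speed; a pose out of reach is approached as far as the arm can. A call with a gripper value outside its range is refused whole. The fingers move at their own pace and stop on an object; the grip force is fixed at half the most. Time passes only in rows, so rows that repeat a pose let the fingers close. It gives the time, the measured TCP pose, the force and the opening at its end, in the units of the state.
- sense(): the state, without advancing time (a new reading comes with each control period).
- vision.snapshot(name): name is "scene" or "top"; returns a dict with "image" (480x640x3 uint8, red, green, blue), "mtx" (3x3 intrinsics, pixels), "world_to_cam" (4x4, takes a point from world to camera coordinates). Camera axes: x right, y down, z forward; pixel columns grow to the right and rows downward; lengths in m; the calibration is good to about 2 mm. A picture is of the moment at which its call begins. There is no depth.
- job_done(): hands the job in, once; it reports no verdict.
The state is a dict: "time": time; "joint_positions": joint angles; "qvel": joint speeds; "joint_torque": joint torques, N m; "tool_pos": TCP position; "eef_rot": TCP orientation; "ft_force": force on the tool from outside, world axes, zero at the start; "torque": the same for the moment, N m; "grip_width": finger opening in m.
Only numpy, scipy, OpenCV 4.12 (cv2) and the standard library are available. Lean on these libraries where they do the work, as an engineer would, in place of code of your own. Each camera call takes 0.05 s, during which the arm holds its last target. There are 200 camera calls.

## Working session

There is one attempt and no reset: what is moved stays moved. The work goes in short steps, Python scripts to look and compute and a tool call to move; the robot and the scene stay as the last step left them, time stands still between calls to the robot, and variables do not carry over. Pictures are saved under pics/ and viewed, about 8 in all and at most 12, crops included, and the job is handed in when it is done.

Besides the shell and the picture viewer there is one more tool, called after "Emit:" by a JSON object that holds its "api" and its "payload". play_rows: Moves the arm, as the interface text tells. Its arguments: {"type":"object","properties":{"fingers":{"type":"array","items":{"type":"number"}},"translation":{"type":"array","items":{"type":"array","items":{"type":"number"}}},"turn":{"type":"array","items":{"type":"array","items":{"type":"number"}}}},"required":["fingers","translation","turn"]}

```bash
mkdir -p pics; ls; python3 - <<'E'
from station import sense, vision, env
import cv2,numpy as np,pickle
print(sense(), env.nose_length)
for n in ("scene","top"):
    s=vision.snapshot(n); pickle.dump(s,open(f"pics/{n}0.pkl","wb"))
    cv2.imwrite(f"pics/{n}0.png",s["image"][:,:,::-1]); print(n,s["mtx"],s["world_to_cam"])
E
```

```text
pics
{'time': 0.0, 'joint_positions': array([ 1.28401909e+00,  2.38779931e-01, -1.42479462e-02,  1.31917912e+00,
       -1.64586223e-05,  1.57082381e+00]), 'qvel': array([ 0.00023877,  0.00277554, -0.00038948,  0.00010879,  0.00129626,
       -0.00062268]), 'joint_torque': array([ 1.29786840e-03, -5.38785553e+01,  3.46441448e+01,  1.79993111e-02,
        8.68171719e-05, -1.60697380e-05]), 'tool_pos': array([0.1484214 , 0.50326947, 0.30328044]), 'eef_rot': array([ 2.51542120e+00,  1.88065622e+00, -1.75870548e-03]), 'ft_force': array([ 0.41315312, -0.17381428,  0.46599307]), 'torque': array([-0.01644712, -0.01938404, -0.0112725 ]), 'grip_width': 0.08543015085988095} 0.0726
scene [[619.41958645   0.         315.36336461]
 [  0.         619.41958645 237.93466399]
 [  0.           0.           1.        ]] [[ 0.68575115  0.72771241 -0.01341675 -0.3935364 ]
 [ 0.62093677 -0.59455051 -0.51082993 -0.34098592]
 [-0.37971421  0.34197125 -0.85957709  1.38812469]
 [ 0.          0.          0.          1.        ]]
top [[541.1710232    0.         321.29607055]
 [  0.         541.1710232  245.92723747]
 [  0.           0.           1.        ]] [[ 0.00688328 -0.99945164  0.03238896 -0.03593758]
 [-0.99212236 -0.01087714 -0.12479947  0.59615699]
 [ 0.12508333 -0.03127478 -0.99165319  0.96976233]
 [ 0.          0.          0.          1.        ]]
```

View pics/scene0.png

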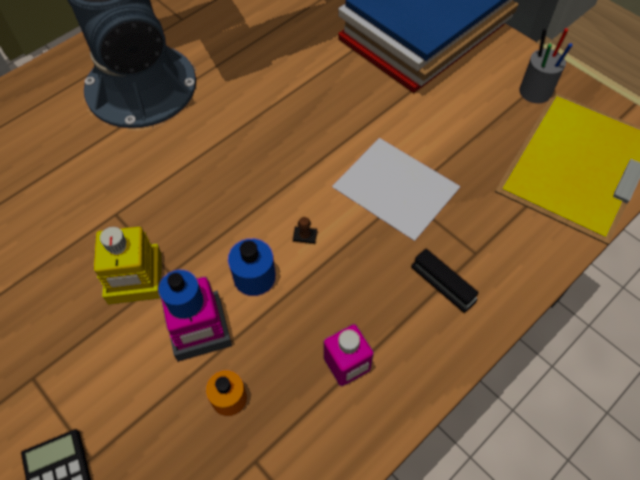

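View pics/top0.png

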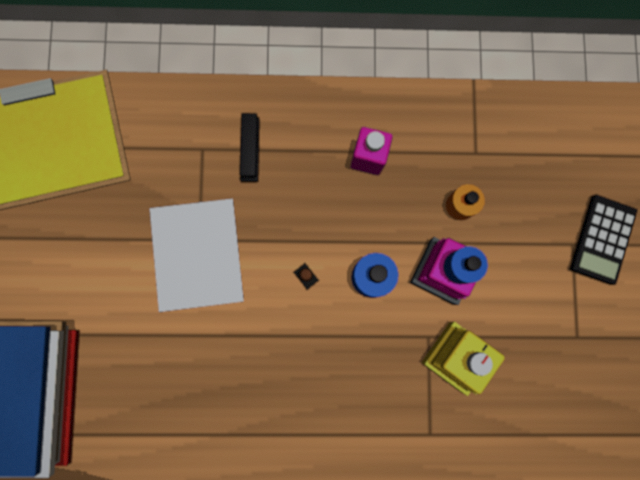

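Things that could be mistaken for the cover (top-view pixels): the blue cup on the magenta bottle (467,265), a larger blue cup on the table (375,275) and an orange one (466,202). The yellow bottle is at (475,360). By the description I want the blue cup on the magenta bottle in the steel stand. Next I'll measure it and check it in a close crop.

```bash
cat > h.py <<'E'
import cv2,numpy as np,pickle
def ray(s,uv):
    R=s["world_to_cam"][:3,:3];t=s["world_to_cam"][:3,3]
    d=R.T@np.linalg.inv(s["mtx"])@np.array([uv[0],uv[1],1.]); return -R.T@t,d
def atz(s,uv,z):
    o,d=ray(s,uv); return o+d*(z-o[2])/d[2]
def proj(s,p):
    q=s["mtx"]@(s["world_to_cam"]@np.append(p,1))[:3]; return q[:2]/q[2]
def tri(a,ua,b,ub):
    A=[];B=[]
    for s,u in((a,ua),(b,ub)):
        o,d=ray(s,u);d/=np.linalg.norm(d);P=np.eye(3)-np.outer(d,d);A.append(P);B.append(P@o)
    return np.linalg.lstsq(np.vstack(A),np.hstack(B),rcond=None)[0]
def blobs(m,mina=30):
    n,l,st,c=cv2.connectedComponentsWithStats(m.astype(np.uint8))
    return [(st[i].tolist(),c[i].round(1).tolist(),i) for i in range(1,n) if st[i][4]>=mina],l
E
python3 - <<'E'
from h import *
S={n:pickle.load(open(f"pics/{n}0.pkl","rb")) for n in("scene","top")}
for n,s in S.items():
    im=s["image"].astype(int);r,g,b=im[...,0],im[...,1],im[...,2]
    print(n)
    for k,m in dict(blue=(b>100)&(r<60)&(g<110),mag=(r>120)&(g<70)&(b>90),white=(r>130)&(abs(r-b)<25)&(abs(r-g)<25),black=(im.max(2)<35)).items():
        B,_=blobs(m,40); print(k,[(x[0],x[1]) for x in B if 120>x[0][2]] )
# sheet corners in top
s=S["top"];im=s["image"].astype(int)
m=((im.min(2)>110)&(np.ptp(im,2)<40)).astype(np.uint8); m[:190]=0;m[320:]=0;m[:,:140]=0;m[:,260:]=0
c=max(cv2.findContours(m,0,2)[0],key=cv2.contourArea);box=cv2.boxPoints(cv2.minAreaRect(c))
P=np.array([atz(s,u,.002) for u in box]);print("sheet",P.round(4),P.mean(0))
a=cv2.resize(S["top"]["image"][225:320,395:510],None,fx=5,fy=5,interpolation=2)[:475]
b=cv2.resize(S["scene"]["image"][250:365,145:240],None,fx=4,fy=4,interpolation=2)[:475]
h=460;cv2.imwrite("pics/crop1.png",cv2.resize(np.hstack([a[:h],b[:h]]),(800,390))[:,:,::-1]);print(a.shape,b.shape)
E
```

```text
scene
blue [([415, 0, 17, 12, 96], [422.4, 3.7]), ([365, 6, 30, 23, 186], [380.8, 15.8]), ([422, 15, 36, 22, 282], [443.2, 25.1]), ([229, 239, 44, 39, 929], [250.4, 261.2]), ([159, 270, 39, 35, 728], [178.4, 289.4])]
mag [([163, 277, 52, 53, 648], [191.2, 311.1]), ([325, 325, 47, 45, 829], [347.4, 349.8])]
white [([340, 6, 82, 57, 472], [380.6, 34.3]), ([15, 56, 18, 10, 67], [22.9, 60.1]), ([626, 214, 14, 25, 202], [634.5, 227.0]), ([102, 228, 20, 17, 226], [111.2, 235.4]), ([593, 232, 47, 53, 1504], [620.4, 258.3]), ([577, 266, 44, 58, 1029], [597.6, 294.7]), ([626, 272, 14, 26, 211], [634.5, 285.3]), ([592, 290, 48, 74, 2046], [621.8, 324.0]), ([540, 316, 46, 48, 847], [562.4, 339.7]), ([555, 328, 85, 82, 3652], [597.4, 368.2]), ([339, 331, 20, 18, 270], [348.7, 339.6]), ([501, 356, 49, 52, 1004], [524.4, 381.3]), ([515, 369, 89, 88, 4049], [559.5, 412.1]), ([610, 377, 30, 60, 944], [629.4, 408.5]), ([458, 400, 52, 55, 1088], [483.3, 426.5]), ([473, 413, 92, 67, 3754], [517.8, 453.3]), ([571, 416, 69, 64, 2998], [609.4, 453.6]), ([423, 445, 45, 35, 753], [447.3, 464.7]), ([70, 461,
[... 2505 characters left out ...]
 49], [622.2, 241.6]), ([596, 242, 7, 9, 50], [599.1, 246.0]), ([606, 246, 7, 8, 48], [609.0, 249.5]), ([615, 249, 8, 9, 52], [618.7, 253.2]), ([581, 253, 36, 24, 456], [598.5, 264.8]), ([37, 331, 22, 146, 1156], [49.5, 404.1]), ([471, 353, 21, 22, 328], [480.7, 364.2])]
black [([241, 114, 18, 68, 949], [248.9, 145.4]), ([465, 193, 12, 11, 61], [470.2, 197.7]), ([570, 196, 66, 88, 1044], [594.2, 237.7]), ([413, 240, 19, 38, 70], [422.1, 258.4]), ([295, 265, 22, 23, 135], [305.4, 277.3]), ([37, 327, 13, 146, 330], [42.5, 399.2])]
sheet [[0.6725 0.3044 0.002 ]
 [0.6928 0.1416 0.002 ]
 [0.4914 0.1149 0.002 ]
 [0.4731 0.2741 0.002 ]] [0.58246668 0.20875406 0.002     ]
(475, 575, 3) (460, 380, 3)
```

View pics/crop1.png

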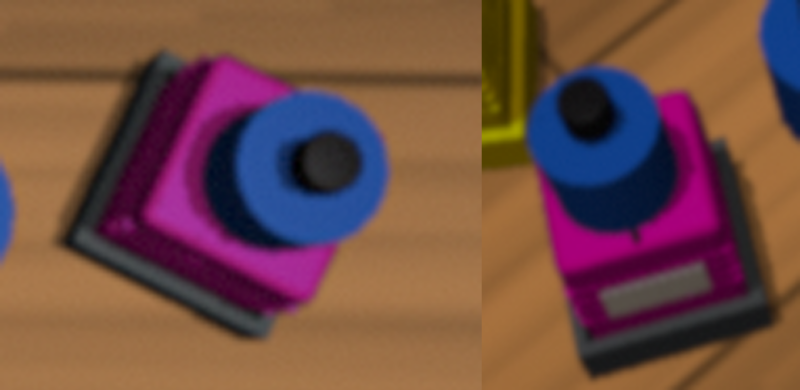

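The crop confirms the choice: a blue cup with a black knob (top pixel about 473,263) on the magenta bottle in the dark stand. The black dash shows in the scene view at about (191,319).

```bash
python3 - <<'E'
from h import *
S={n:pickle.load(open(f"pics/{n}0.pkl","rb")) for n in("scene","top")};a,b=S["scene"],S["top"]
def circ(c,r,z,n=72):
    t=np.linspace(0,2*np.pi,n);return np.c_[c[0]+r*np.cos(t),c[1]+r*np.sin(t),0*t+z]
# silhouette fit of cover (blue+knob) by IoU of convex hulls
from scipy.optimize import minimize
def mask(s,P):
    m=np.zeros((480*4,640*4),np.uint8)
    for p in P:
        u=np.array([proj(s,q) for q in p]); cv2.fillConvexPoly(m,cv2.convexHull(((u+.5)*4).round().astype(np.int32)),1)
    return cv2.resize(m.astype(np.float32),(640,480),interpolation=cv2.INTER_AREA)
def obs(s,box):
    im=s["image"].astype(int);m=(im[...,2]>im[...,0]*1.3)&(im[...,2]>30)&(im[...,1]>im[...,0]*1.1)
    o=np.zeros(m.shape,np.uint8);x0,y0,x1,y1=box;o[y0:y1,x0:x1]=m[y0:y1,x0:x1]
    c=max(cv2.findContours(o,0,2)[0],key=cv2.contourArea); o[:]=0;cv2.drawContours(o,[c],-1,1,-1);return o
boxes={"scene":(150,262,212,330),"top":(435,240,495,292)}
O={n:obs(S[n],boxes[n]) for n in S};print({n:(O[n].sum(),cv2.boundingRect(O[n])) for n in O})
def cost(c,z0=.115,names=("scene","top")):
    return sum(abs(mask(S[n],[np.vstack([circ(c,.030,z0),circ(c,.030,z0+.06)])]+[np.vstack([circ(c,.012,z0+.06),circ(c,.012,z0+.082)])])-np.maximum(O[n],0)).sum() for n in names)
c0=atz(b,(469.5,264.4),.175)[:2];print("c0",c0,"tri disc",tri(a,(179.4,287.4),b,(469.5,264.4)),"scene",atz(a,(179.4,287.4),.175))
for nm in (("scene","top"),("top",),("scene",)):
    r=minimize(cost,c0,args=(.115,nm),method="Nelder-Mead",options=dict(initial_simplex=[c0,c0+[.006,0],c0+[0,.006]],xatol=2e-4));print(nm,r.x.round(4),r.fun)
    if len(nm)==2:C=r.x
d=atz(a,(191.4,319.3),.115)[:2]-C;print("dash",d,np.hypot(*d),np.degrees(np.arctan2(d[1],d[0])))
# edge direction from shoulder corners in top crop
f=lambda x,y:atz(b,(395+x/481.7*115,225+y/390*92),.115)[:2]
for p,q in(((145,218),(222,57)),((145,218),(310,305))):
    e=f(*q)-f(*p);print("edge",np.hypot(*e),np.degrees(np.arctan2(e[1],e[0])))
for nm,u in(("spare",(375,139.7)),("big cover",(378,273)),("stamp",(306,276)),("orange",(471,198))):print(nm,atz(b,u,{"spare":.116,"stamp":.03}.get(nm,.08)).round(3))
print("yellow",atz(b,(480.7,364),.15))
E
```

```text
{'scene': (np.uint64(1512), (159, 270, 43, 47)), 'top': (np.uint64(1183), (445, 247, 42, 36))}
c0 [ 0.55173665 -0.26584615] tri disc [ 0.55384351 -0.26594557  0.1677066 ] scene [ 0.55947288 -0.26510578  0.175     ]
('scene', 'top') [ 0.5523 -0.2642] 530.125
('top',) [ 0.5514 -0.2654] 236.4375
('scene',) [ 0.5508 -0.265 ] 289.875
dash [ 0.03286388 -0.01181612] 0.03492356335793133 -19.775919884013362
edge 0.07415169759955716 -26.70136272976975
edge 0.0756869095700925 -117.18598716174408
spare [ 0.777 -0.122  0.116]
big cover [ 0.544 -0.131  0.08 ]
stamp [ 0.541 -0.003  0.03 ]
orange [ 0.682 -0.301  0.08 ]
yellow [ 0.39186598 -0.28745827  0.15      ]
```

Emit:
{"api": "play_rows", "payload": {"fingers": [60, 60, 60, 60, 60, 60, 60, 60, 60, 60, 60, 60], "translation": [[0.029, -0.055, 0.01], [0.058, -0.11, 0.02], [0.086, -0.164, 0.02], [0.115, -0.219, 0.02], [0.144, -0.274, 0.02], [0.173, -0.329, 0.02], [0.2, -0.384, 0.02], [0.23, -0.439, 0.02], [0.26, -0.494, 0.02], [0.288, -0.549, 0.02], [0.317, -0.603, 0.02], [0.345, -0.658, 0.02]], "turn": [[0, 0, -0.14], [0, 0, -0.28], [0, 0, -0.42], [0, 0, -0.56], [0, 0, -0.7], [0, 0, -0.84], [0, 0, -0.98], [0, 0, -1.12], [0, 0, -1.26], [0, 0, -1.4], [0, 0, -1.54], [0, 0, -1.68]]}}

```text
time: 1.6
tool_pos: [0.4939, -0.1568, 0.3231]
eef_rot: [-3.078, 0.626, 0.002]
ft_force: [1.4, 1.1, 1.0]
grip_width: 0.051
```

Emit:
{"api": "play_rows", "payload": {"fingers": [60, 60, 60, 60, 60], "translation": [[0.025, -0.05, 0], [0.05, -0.095, 0], [0.057, -0.108, 0], [0.057, -0.108, -0.01], [0.057, -0.108, -0.02]], "turn": [[0, 0, 0], [0, 0, -0.03], [0, 0, -0.05], [0, 0, -0.05], [0, 0, -0.05]]}}

```text
time: 2.22
tool_pos: [0.5503, -0.2635, 0.3023]
eef_rot: [-3.062, 0.7, 0.004]
ft_force: [-0.1, 0.3, 0.2]
grip_width: 0.0512
```

```bash
python3 - <<'E'
from h import *
from station import sense,vision
s=vision.snapshot("scene");cv2.imwrite("pics/s1.png",cv2.resize(s["image"][190:370,90:330],(800,600),interpolation=2)[:,:,::-1])
q=sense();print(q["tool_pos"],q["joint_positions"].round(3))
E
```

```text
[ 0.54997684 -0.2632189   0.3011243 ] [-0.447  0.39   0.199  1.384  0.     1.574]
```

View pics/s1.png

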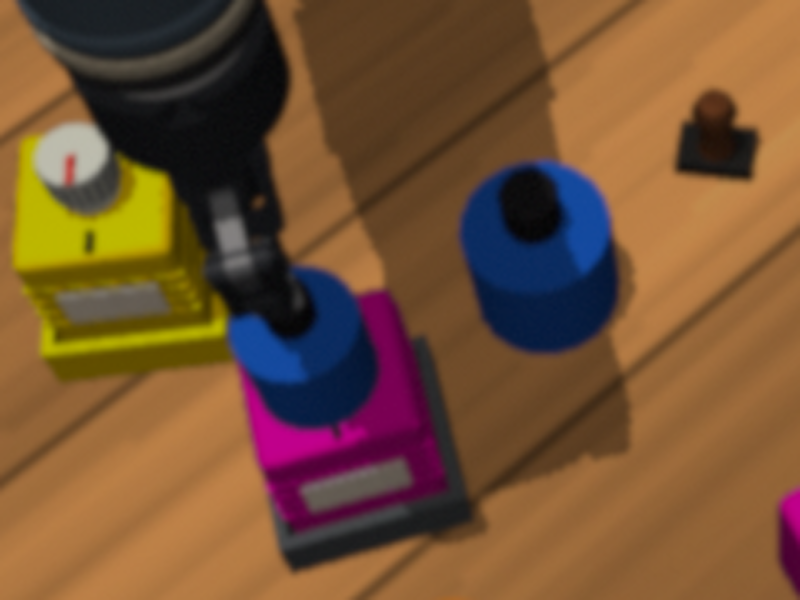

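The gripper hangs over the cover's knob, at about (290,305) in the crop, with the yellow bottle and large blue cover clear of it. Now I'll go down and close.

Emit:
{"api": "play_rows", "payload": {"fingers": [60, 60, 60, 60, 0, 0, 0, 0, 0, 0], "translation": [[0.001, -0.002, -0.015], [0.001, -0.002, -0.035], [0.001, -0.002, -0.05], [0.001, -0.002, -0.05], [0.001, -0.002, -0.05], [0.001, -0.002, -0.05], [0.001, -0.002, -0.05], [0.001, -0.002, -0.05], [0.001, -0.002, -0.05], [0.001, -0.002, -0.05]], "turn": [[0, 0, 0], [0, 0, 0], [0, 0, 0], [0, 0, 0], [0, 0, 0], [0, 0, 0], [0, 0, 0], [0, 0, 0], [0, 0, 0], [0, 0, 0]]}}

```text
time: 3.52
tool_pos: [0.5513, -0.2654, 0.2519]
eef_rot: [-3.062, 0.7, 0.004]
ft_force: [0.2, 0.6, 6.8]
grip_width: 0.022
```

Emit:
{"api": "play_rows", "payload": {"fingers": [0, 0, 0, 0, 0, 0], "translation": [[0, 0, 0.015], [0, 0, 0.03], [0, 0, 0.05], [0, 0, 0.07], [0, 0, 0.09], [0, 0, 0.09]], "turn": [[0, 0, 0], [0, 0, 0], [0, 0, 0], [0, 0, 0], [0, 0, 0], [0, 0, 0]]}}

```text
time: 4.28
tool_pos: [0.5518, -0.2656, 0.344]
eef_rot: [-3.062, 0.7, -0.001]
ft_force: [0.2, -0.8, -0.2]
grip_width: 0.0217
```

```bash
python3 - <<'E'
from h import *
from station import sense,vision
s=vision.snapshot("scene");t=vision.snapshot("top")
pickle.dump((s,t),open("pics/s2.pkl","wb"))
a=cv2.resize(s["image"][190:370,90:270],(400,400),interpolation=2);b=cv2.resize(t["image"][200:320,395:515],(400,400),interpolation=2)
cv2.imwrite("pics/s2.png",np.hstack([a,b])[:,:,::-1])
q=sense();print(q["tool_pos"],q["joint_positions"].round(3),q["ft_force"],q["grip_width"])
E
```

```text
[ 0.5512892  -0.26539294  0.34179367] [-0.449  0.387  0.297  1.484  0.     1.572] [ 0.00153648 -0.90719504 -1.19978115] 0.021936698539122022
```

View pics/s2.png

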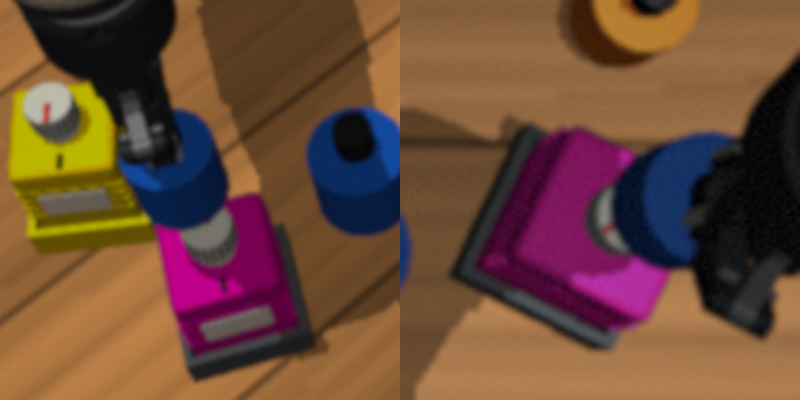

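The cover is off, upright in the gripper, and the white cap is visible beneath it. I'll carry it to the sheet's centre.

Emit:
{"api": "play_rows", "payload": {"fingers": [0, 0, 0, 0, 0, 0, 0, 0, 0, 0, 0, 0], "translation": [[0.002, 0.03, 0.0], [0.005, 0.08, 0.0], [0.008, 0.135, 0], [0.012, 0.19, 0], [0.016, 0.245, 0], [0.02, 0.3, 0], [0.024, 0.355, 0], [0.028, 0.405, 0], [0.03, 0.445, 0], [0.031, 0.465, 0], [0.031, 0.474, -0.02], [0.031, 0.474, -0.06]], "turn": [[0, 0, 0], [0, 0, 0], [0, 0, 0], [0, 0, 0], [0, 0, 0], [0, 0, 0], [0, 0, 0], [0, 0, 0], [0, 0, 0], [0, 0, 0], [0, 0, 0], [0, 0, 0]]}}

```text
time: 5.88
tool_pos: [0.5829, 0.2091, 0.2818]
eef_rot: [-3.061, 0.699, 0.0]
ft_force: [0.2, -0.2, -1.5]
grip_width: 0.0215
```

Emit:
{"api": "play_rows", "payload": {"fingers": [0, 0, 0, 0, 0, 0, 0, 0, 0], "translation": [[0, 0, -0.03], [0, 0, -0.06], [0, 0, -0.09], [0, 0, -0.11], [0, 0, -0.125], [0, 0, -0.133], [0, 0, -0.138], [0, 0, -0.141], [0, 0, -0.142]], "turn": [[0, 0, 0], [0, 0, 0], [0, 0, 0], [0, 0, 0], [0, 0, 0], [0, 0, 0], [0, 0, 0], [0, 0, 0], [0, 0, 0]]}}

```text
time: 7.0
tool_pos: [0.583, 0.2091, 0.1401]
eef_rot: [-3.06, 0.699, -0.001]
ft_force: [-0.1, 0.4, -0.9]
grip_width: 0.0217
```

```bash
python3 - <<'E'
from h import *
from station import sense,vision
s=vision.snapshot("scene");t=vision.snapshot("top")
pickle.dump((s,t),open("pics/s3.pkl","wb"))
a=cv2.resize(s["image"][110:260,320:470],(400,400),interpolation=2);b=cv2.resize(t["image"][225:305,420:500],(400,400),interpolation=2)
cv2.imwrite("pics/s3.png",np.hstack([a,b])[:,:,::-1])
q=sense();print(q["tool_pos"],q["joint_positions"].round(3),q["ft_force"],q["grip_width"])
# red bar / cap
im=t["image"].astype(int);r,g,bb=im[...,0],im[...,1],im[...,2]
w=(im.min(2)>90)&(np.ptp(im,2)<45);w[:225]=0;w[300:]=0;w[:,:425]=0;w[:,500:]=0
B,_=blobs(w,20);print("white",[x[:2] for x in B])
for u in(B[0][1],):print(atz(t,u,.1525))
E
```

```text
[0.58298823 0.20913429 0.14010149] [ 3.440e-01  4.890e-01 -6.600e-02  1.015e+00  2.000e-03  2.363e+00] [-0.4961657  -0.31751385 -0.76457613] 0.02156750769851714
white [([454, 253, 21, 23, 355], [464.2, 264.3])]
[ 0.55393796 -0.26395245  0.1525    ]
```

View pics/s3.png

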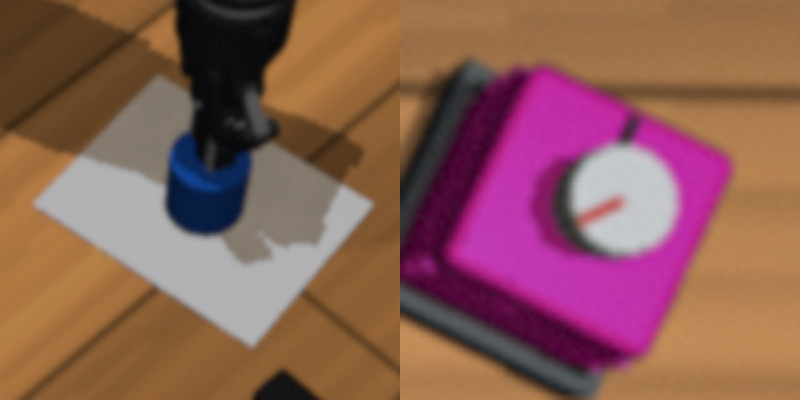

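The cover stands over the sheet's centre. The cap shows its red bar pointing about 115° in world axes, against the dash at about -27°, so cap_turn is about 2.5 rad. I'll lower to contact and then release.

Emit:
{"api": "play_rows", "payload": {"fingers": [0, 0, 0], "translation": [[0, 0, -0.001], [0, 0, -0.002], [0, 0, -0.002]], "turn": [[0, 0, 0], [0, 0, 0], [0, 0, 0]]}}

```text
time: 7.48
tool_pos: [0.5834, 0.2093, 0.1389]
eef_rot: [-3.06, 0.699, -0.002]
ft_force: [0.0, 0.7, 5.7]
grip_width: 0.022
```

Emit:
{"api": "play_rows", "payload": {"fingers": [0, 60, 60, 60, 60, 60, 60, 60, 60, 60], "translation": [[0, 0, 0], [0, 0, 0], [0, 0, 0], [0, 0, 0], [0, 0, 0], [0, 0, 0.01], [0, 0, 0.03], [0, 0, 0.06], [0, 0, 0.1], [0, 0, 0.14]], "turn": [[0, 0, 0], [0, 0, 0], [0, 0, 0], [0, 0, 0], [0, 0, 0], [0, 0, 0], [0, 0, 0], [0, 0, 0], [0, 0, 0], [0, 0, 0]]}}

```text
time: 8.72
tool_pos: [0.5833, 0.2093, 0.2809]
eef_rot: [-3.059, 0.698, -0.003]
ft_force: [1.0, -0.1, -0.5]
grip_width: 0.0511
```

```bash
python3 - <<'E'
from h import *
from station import sense,vision
s=vision.snapshot("scene");t=vision.snapshot("top")
pickle.dump((s,t),open("pics/s4.pkl","wb"))
im=s["image"].astype(int)
w=(im.min(2)>80)&(np.ptp(im,2)<45);w[:265]=0;w[315:]=0;w[:,:150]=0;w[:,225:]=0
B,_=blobs(w,20);print("white",[x[:2] for x in B])
a=cv2.resize(s["image"][110:260,320:470],(400,400),interpolation=2);b=cv2.resize(s["image"][265:345,150:230],(400,400),interpolation=2)
cv2.imwrite("pics/s4.png",np.hstack([a,b])[:,:,::-1])
q=sense();print(q["tool_pos"],q["joint_positions"].round(3),q["ft_force"],q["grip_width"])
E
```

```text
white [([171, 281, 24, 22, 367], [182.1, 292.4])]
[0.58480159 0.20980428 0.2844253 ] [3.440e-01 4.050e-01 1.800e-01 1.335e+00 2.000e-03 2.363e+00] [ 0.16797034 -0.06682867 -0.44918522] 0.05127755928170992
```

View pics/s4.png

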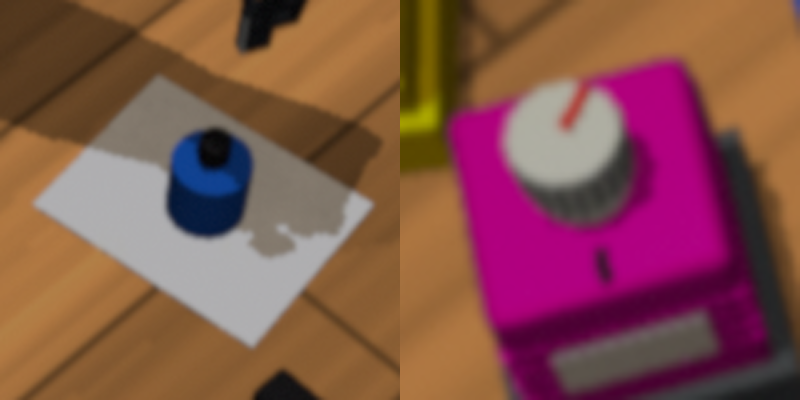

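```bash
python3 - <<'E'
from h import *
s,t=pickle.load(open("pics/s4.pkl","rb"))
f=lambda x,y,z:atz(s,(150+(x-400)/5-.4,265+y/5-.4),z)
g=lambda x,y,z:atz(t,(420+(x-400)/5-.4,225+y/5-.4),z)
c=f(563,133,.1526);c2=g(624,199,.1526);print(c,c2)
m=(c+c2)/2
ang=lambda v:np.degrees(np.arctan2(v[1],v[0]))
print("dash",ang(f(602,265,.115)-m),np.linalg.norm((f(602,265,.115)-c)[:2]),ang(g(629,128,.115)-m),"bar",ang(f(587,83,.1526)-f(567,128,.1526)),ang(g(579,221,.1526)-g(622,200,.1526)))
E
```

```text
[ 0.55571784 -0.26254305  0.1526    ] [ 0.55376561 -0.26425228  0.1526    ]
dash -25.11077578465487 0.028917678282641378 -28.03912101295643 bar 120.33947054581563 116.07618900582487
```

Emit:
{"api": "play_rows", "payload": {"fingers": [70, 70, 70, 70, 70, 70, 70, 70, 70, 70, 70, 70], "translation": [[-0.002, -0.03, 0], [-0.005, -0.075, 0], [-0.008, -0.12, 0], [-0.01, -0.165, 0], [-0.013, -0.21, 0], [-0.016, -0.255, 0], [-0.019, -0.3, 0], [-0.022, -0.345, 0], [-0.025, -0.39, 0], [-0.027, -0.43, 0], [-0.029, -0.46, 0], [-0.03, -0.473, 0]], "turn": [[0, 0, 0.16], [0, 0, 0.33], [0, 0, 0.5], [0, 0, 0.66], [0, 0, 0.83], [0, 0, 1.0], [0, 0, 1.16], [0, 0, 1.33], [0, 0, 1.5], [0, 0, 1.66], [0, 0, 1.82], [0, 0, 1.98]]}}

```text
time: 10.32
tool_pos: [0.5544, -0.2649, 0.2842]
eef_rot: [-2.253, -2.173, 0.003]
ft_force: [0.1, 0.4, 0.3]
grip_width: 0.0602
```

```bash
python3 - <<'E'
from station import sense
q=sense();print(q["tool_pos"],q["eef_rot"],q["joint_positions"].round(3))
E
```

```text
[ 0.55437674 -0.26492359  0.2841963 ] [-2.2532209  -2.17310588  0.00302689] [-0.447  0.407  0.184  1.358  0.002 -0.41 ]
```

Emit:
{"api": "play_rows", "payload": {"fingers": [70, 70, 70, 70, 70, 70, 0, 0, 0, 0, 0, 0], "translation": [[0, 0.0015, -0.02], [0, 0.0015, -0.04], [0, 0.0015, -0.06], [0, 0.0015, -0.075], [0, 0.0015, -0.081], [0, 0.0015, -0.081], [0, 0.0015, -0.081], [0, 0.0015, -0.081], [0, 0.0015, -0.081], [0, 0.0015, -0.081], [0, 0.0015, -0.081], [0, 0.0015, -0.081]], "turn": [[0, 0, 0], [0, 0, 0], [0, 0, 0], [0, 0, 0], [0, 0, 0], [0, 0, 0], [0, 0, 0], [0, 0, 0], [0, 0, 0], [0, 0, 0], [0, 0, 0], [0, 0, 0]]}}

```text
time: 11.82
tool_pos: [0.5547, -0.2638, 0.2043]
eef_rot: [-2.255, -2.174, 0.003]
ft_force: [-2.2, -1.4, 5.9]
grip_width: 0.0336
```

Emit:
{"api": "play_rows", "payload": {"fingers": [0, 0, 0, 0, 0, 0, 0, 0, 0, 0, 0, 0], "translation": [[0, 0, -0.0001], [0, 0, -0.0002], [0, 0, -0.0003], [0, 0, -0.0004], [0, 0, -0.0005], [0, 0, -0.0006], [0, 0, -0.0007], [0, 0, -0.0008], [0, 0, -0.0009], [0, 0, -0.001], [0, 0, -0.0011], [0, 0, -0.0012]], "turn": [[0, 0, -0.15], [0, 0, -0.3], [0, 0, -0.45], [0, 0, -0.6], [0, 0, -0.75], [0, 0, -0.9], [0, 0, -1.05], [0, 0, -1.2], [0, 0, -1.35], [0, 0, -1.5], [0, 0, -1.65], [0, 0, -1.8]]}}

```text
time: 13.32
tool_pos: [0.5541, -0.2638, 0.2032]
eef_rot: [-3.106, 0.423, -0.008]
ft_force: [-3.4, -0.1, 3.1]
grip_width: 0.0341
```

```bash
python3 - <<'E'
from station import sense
from scipy.spatial.transform import Rotation as R
import numpy as np
q=sense();x=R.from_rotvec(q["eef_rot"]).as_matrix()[:,0]
print(q["tool_pos"],np.arctan2(x[1],x[0]),q["joint_positions"].round(3),q["joint_torque"].round(2),q["ft_force"],q["torque"].round(3))
E
```

```text
[ 0.55413759 -0.26378924  0.20319548] -0.27061798119854463 [-0.447  0.434  0.015  1.149  0.008  1.394] [  0.86 -65.69  33.73  -1.19   0.49  -1.9 ] [-3.40016148 -0.08070331  3.08185609] [-0.052  0.624  0.076]
```

Emit:
{"api": "play_rows", "payload": {"fingers": [0, 0, 0, 0, 0, 0], "translation": [[0, 0, -0.0001], [0, 0, -0.0002], [0, 0, -0.0003], [0, 0, -0.0004], [0, 0, -0.0004], [0, 0, -0.0004]], "turn": [[0, 0, -0.12], [0, 0, -0.24], [0, 0, -0.36], [0, 0, -0.48], [0, 0, -0.58], [0, 0, -0.58]]}}

```text
time: 14.08
tool_pos: [0.5541, -0.2637, 0.2029]
eef_rot: [-2.857, 1.293, -0.011]
ft_force: [-1.4, 0.2, 1.0]
grip_width: 0.0341
```

```bash
cat > st.py <<'E'
from station import sense
from scipy.spatial.transform import Rotation as R
import numpy as np
q=sense();x=R.from_rotvec(q["eef_rot"]).as_matrix()[:,0]
print(q["tool_pos"],"yaw",np.arctan2(x[1],x[0]),q["joint_positions"].round(3),q["joint_torque"].round(2),q["ft_force"],q["torque"].round(3),q["grip_width"])
E
python3 st.py
```

```text
[ 0.55405843 -0.2636526   0.20289754] yaw -0.8499529429069408 [-0.446  0.431  0.01   1.143  0.006  1.974] [ 7.000e-02 -6.646e+01  3.333e+01 -5.600e-01  2.000e-02  7.800e-01] [-1.44569342  0.20770796  1.04986584] [ 0.061  0.187 -0.066] 0.03408887635132905
```

Not at the stop yet; I'll keep going in small steps.

Emit:
{"api": "play_rows", "payload": {"fingers": [0, 0, 0, 0, 0], "translation": [[0, 0, 0], [0, 0, -0.0001], [0, 0, -0.0001], [0, 0, -0.0001], [0, 0, -0.0001]], "turn": [[0, 0, -0.06], [0, 0, -0.12], [0, 0, -0.18], [0, 0, -0.24], [0, 0, -0.24]]}}

```text
time: 14.7
tool_pos: [0.5539, -0.2636, 0.2029]
eef_rot: [-2.684, 1.623, -0.011]
ft_force: [-1.0, 0.3, 1.7]
grip_width: 0.0344
```

```bash
python3 st.py
```

```text
[ 0.55390894 -0.26355571  0.20287894] yaw -1.0876266572061848 [-0.446  0.43   0.009  1.141  0.004  2.213] [  0.44 -66.29  33.43  -0.74   0.13   0.39] [-1.04793451  0.30533136  1.66785107] [ 0.076  0.354 -0.006] 0.034414467982659215
```

Emit:
{"api": "play_rows", "payload": {"fingers": [0, 0, 0, 0], "translation": [[0, 0, 0], [0, 0, 0], [0, 0, 0], [0, 0, -0.0001]], "turn": [[0, 0, -0.05], [0, 0, -0.1], [0, 0, -0.15], [0, 0, -0.2]]}}

```text
time: 15.2
tool_pos: [0.5556, -0.263, 0.203]
eef_rot: [-2.511, 1.876, -0.016]
ft_force: [7.3, 4.7, -4.2]
grip_width: 0.0339
```

```bash
python3 st.py; python3 - <<'E'
from h import *
from station import vision
s=vision.snapshot("scene");t=vision.snapshot("top")
pickle.dump((s,t),open("pics/s5.pkl","wb"))
a=cv2.resize(s["image"][255:345,140:230],(400,400),interpolation=2);b=cv2.resize(t["image"][225:305,420:500],(400,400),interpolation=2)
cv2.imwrite("pics/s5.png",np.hstack([a,b])[:,:,::-1])
E
```

```text
[ 0.55559824 -0.2630297   0.2030161 ] yaw -1.2836348878491621 [-0.444  0.43   0.009  1.138  0.005  2.41 ] [ -8.82 -67.78  28.83   4.1   -3.41   0.3 ] [ 7.33760396  4.72877688 -4.22791096] [ 0.864 -1.423  0.933] 0.03391187295202566
```

View pics/s5.png

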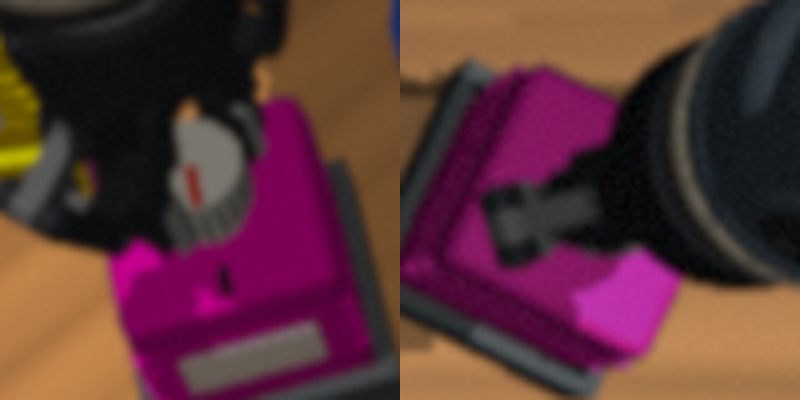

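The wrist torque has jumped to 0.93 N m, and the red bar (crop about 195,185) points at the dash (about 223,280), so the cap is on its stop. I'll hold it briefly, then back off about 1.57 rad after taking up the wind-up.

Emit:
{"api": "play_rows", "payload": {"fingers": [0, 0, 0, 0, 0, 0, 0, 0, 0, 0, 0, 0], "translation": [[0, 0, 0], [-0.001, -0.0005, 0], [-0.001, -0.0005, 0.0001], [-0.001, -0.0005, 0.0002], [-0.001, -0.0005, 0.0003], [-0.001, -0.0005, 0.0004], [-0.001, -0.0005, 0.0005], [-0.001, -0.0005, 0.0006], [-0.001, -0.0005, 0.0007], [-0.001, -0.0005, 0.0008], [-0.001, -0.0005, 0.0009], [-0.001, -0.0005, 0.001]], "turn": [[0, 0, 0], [0, 0, 0.1], [0, 0, 0.26], [0, 0, 0.42], [0, 0, 0.58], [0, 0, 0.74], [0, 0, 0.9], [0, 0, 1.06], [0, 0, 1.22], [0, 0, 1.38], [0, 0, 1.54], [0, 0, 1.68]]}}

```text
time: 16.8
tool_pos: [0.5537, -0.2625, 0.2038]
eef_rot: [-3.064, -0.626, 0.0]
ft_force: [-2.4, 4.5, 2.9]
grip_width: 0.0339
```

Emit:
{"api": "play_rows", "payload": {"fingers": [0, 0], "translation": [[0, 0, 0], [0, 0, 0]], "turn": [[0, 0, 0], [0, 0, 0]]}}

```text
time: 17.05
tool_pos: [0.5537, -0.2624, 0.2039]
eef_rot: [-3.064, -0.624, -0.0]
ft_force: [-0.5, 1.8, 1.3]
grip_width: 0.0336
```

```bash
python3 st.py; python3 - <<'E'
from h import *
from station import vision
s=vision.snapshot("scene");t=vision.snapshot("top")
pickle.dump((s,t),open("pics/s6.pkl","wb"))
a=cv2.resize(s["image"][255:345,140:230],(400,400),interpolation=2);b=cv2.resize(t["image"][195:325,110:240],(400,400),interpolation=2)
cv2.imwrite("pics/s6.png",np.hstack([a,b])[:,:,::-1])
E
```

```text
[ 0.5536655  -0.26242352  0.20387191] yaw 0.40191184736051183 [-0.447  0.439  0.025  1.166  0.012  0.722] [ -0.83 -66.58  33.23  -0.57  -0.35  -0.07] [-0.46827892  1.81903477  1.25951465] [0.371 0.121 0.022] 0.03360544219866469
```

View pics/s6.png

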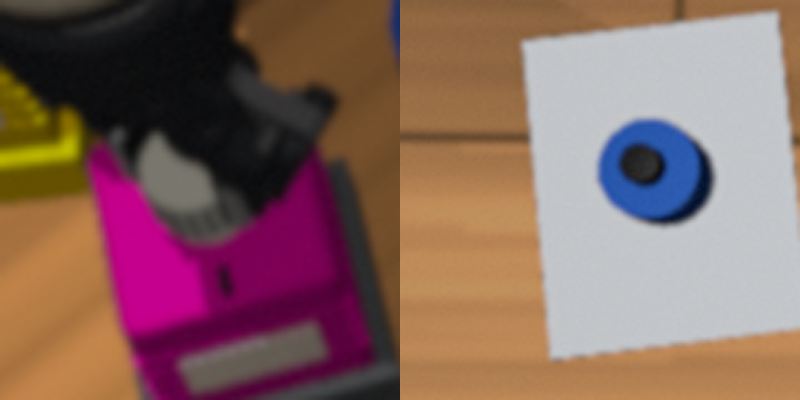

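The cover stands upright near the sheet's centre. The bar is hidden by the finger, but the measured yaws bound the back-off: 1.685 rad of tool turn less at most about 0.23 rad of wind-up gives 1.45–1.69 rad, inside the limits. One last numeric check that the bystanders haven't moved, then I hand in.

```bash
python3 - <<'E'
from h import *
from station import job_done,sense
s0=pickle.load(open("pics/top0.pkl","rb"));s,t=pickle.load(open("pics/s6.pkl","rb"))
for n,(x0,y0,x1,y1) in dict(spare=(345,120,400,180),stapler=(235,108,265,188),stamp=(290,260,322,292)).items():
    print(n,np.abs(s0["image"][y0:y1,x0:x1].astype(int)-t["image"][y0:y1,x0:x1]).mean(), cv2.phaseCorrelate(*[np.float32(cv2.cvtColor(i["image"],6)[y0:y1,x0:x1]) for i in(s0,t)]))
c=lambda x,y:(110+(x-400)*130/400,195+y*130/400)
p=atz(t,c(650,169),.062);print("cover",p,p[:2]-[.5825,.209]); print(sense()["time"],np.abs(sense()["qvel"]).max())
job_done()
E
```

```text
spare 13.78020202020202 ((-0.04930984034772834, -0.045083859505393065), 0.9755893776151869)
stapler 9.349722222222223 ((0.003394569322795249, 0.10496493035631715), 1.064969121615092)
stamp 13.313151041666666 ((-0.0022105656282889186, -0.026900493256295732), 1.0415251916274428)
cover [0.58359101 0.20446879 0.062     ] [ 0.00109101 -0.00453121]
17.15 0.004474054369814557
the job is handed in; nothing more can be done
```

The job is handed in at 17.2 s. No verdict was reported, and the quarter-turn back-off was not confirmed by camera.

- **Cover:** I lifted it off by the knob and lowered it mouth down onto the sheet, with about 5.7 N of contact before letting go. The last picture shows it upright, about 5 mm from the sheet's centre.
- **Bottoming out:** I screwed the cap clockwise in one grasp until the wrist torque jumped from about 0 to 0.93 N m. The red bar pointed at the black dash at that moment.
- **Back-off:** I then turned the tool 1.685 rad anticlockwise. Allowing for wind-up in the grip, I estimate the cap is 1.45–1.69 rad off, inside the 1.32–1.82 limits. The finger hid the red bar in the final picture, so this comes from the tool angles only.
- **Final hold:** At hand-in the cap was in the gripper, closed to 33.6 mm, with the arm at rest.
- **Other objects:** The spare bottle, stapler and stamp had shifted by no more than about 0.1 pixel in the top view, so they did not move.

**One disagreement:** the pictures put the cap's starting turn at about 2.5 rad, but the stop came only after 2.6–2.8 rad of tool turn. I put the difference down to give in the grip and the accuracy of reading the pictures, and took the torque stop as the zero.

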